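# Load the sloped spice tray

### The arm

A 7-joint arm with a two-finger parallel gripper is mounted at the origin on the work surface. World frame = base frame: x ahead of the robot, y to its left, z up, the work surface at z = 0. Lengths are in m, angles in degrees, forces in N, time in s.
With the tool pointing down it reaches from about 0.425 to 0.925 m from the base axis. Payload 6.8 kg.
Tool frame: the origin (TCP) lies on the centre line of the jaws, within the pads' length; the fingertips stand 22 mm ahead of it and the grasp point (between the pads) lies 3 mm ahead of it (bot.tip_extent is the distance from the TCP to the fingertips, in m); y points along the fingers, x is the direction in which the jaws open and shut, and the axes are right-handed (so a half turn about y gives the same grasp; the last joint's range is limited). The gripper opens to 85 mm and grips with 20 to 120 N. Pads are 22 mm wide; open, the fingers measure 114 mm over their backs; the gripper's body (76 mm by 85 mm) begins 54 mm behind the grasp point. The pads swing forward as they close: fully open they stand 13 mm farther back than shut.
Start: joints at [-6.194, 27.33, 1.283, 89.118, -0.659, 63.558, -4.761], TCP at [0.675, 0, 0.253] pointing down, gripper open.
Joint ranges: [-169.35, 169.35], [-19.33, 120.38], [-80.79, 83.38], [13.8, 139.57], [-78.32, 258.32], [9.67, 109.79], [-169.56, 169.56]. Speed limits (degrees/s): [136.94, 136.94, 180, 180, 180, 180, 180].

### API

Orientations are given as a 3x3 rotation matrix whose columns are the frame's x, y, z axes.
In Python, from station import bot gives the robot as it stands. The module is installed in compiled form; this text tells all that it offers.
- The arm moves only by the tool step_arm, never from a script. Its argument "commands" is one flat list of numbers, 7 for each row, row after row: the shift along the tool's x, y, z in cm, then the turn, a rotation vector about the tool's x, y, z in degrees, then the gripper's target within -1 to 1 (shut at 1, half-way at 0, fully open at -1). In form: [x, y, z, wx, wy, wz, jaw, x, y, z, wx, wy, wz, jaw, ...]. A call has 1 to 12 rows; each row shifts and turns the commanded pose from where the row before left it, along the tool's axes as they then stand; what a row does not reach is not made up. A row lasts 1/12 s, in which the tool goes at most 41.7 mm and 7.16 degrees, less where a joint would pass 70% of its speed; a pose out of reach is approached as far as the arm can. A call is refused whole if a number of a shift passes 4.17 or a number of a turn 7.16, either way. A call with a gripper value outside its range is refused whole. The fingers move at their own pace and stop on an object; the grip force is fixed at half the most. Time passes only in rows, so rows that do not move let the fingers close. It gives the time, the measured TCP pose, the force and the opening at its end, in the units of the state.
- bot.read_state(): the state, without advancing time (a new reading comes with each control period).
- bot.camera(name): name is "scene" or "side" or "wrist"; returns the picture (384x512x3 uint8, blue, green, red); there is no depth.
- bot.camera_params(name): a dict with "vfov" (degrees; the focal length in pixels is half the picture's height over the tangent of half this angle, whatever the lens; pixels are square), "cx", "cy" (the principal point, pixels), "rvec" (rotation vector, rad) and "tvec" (3), from world to camera coordinates, as OpenCV has them. Camera axes: x right, y down, z forward; pixel columns grow to the right and rows downward; lengths in m; the calibration is good to about 2 mm. The wrist camera is an equidistant fisheye: a pixel r from the principal point sees the ray r / f radians off the axis. A picture is of the moment at which its call begins: read the wrist's pose just before it. camera_params takes no time and is no camera call; for the wrist camera it gives the pose at the moment of the call.
- bot.sign_off(): hands the job in, once; it reports no verdict.
The state is a dict: "time": time; "joints": joint angles; "qvel": joint speeds; "joint_torque": joint torques, N m; "tcp_pos": TCP position; "eef_rot": TCP orientation; "wrist_force": force on the tool from outside, world axes, zero at the start; "moment": the same for the moment, N m; "grip_width": finger opening in m.
Only numpy, scipy, OpenCV 4.12 (cv2) and the standard library are available. Lean on these libraries where they do the work, as an engineer would, in place of code of your own. Each camera call takes 0.05 s, during which the arm holds its last target.

### The job

The sloped tray on the stove ledge holds a row of spice jars. First slide the green jar, which has stopped part-way, down until it rests against the back stop beside the white one. Then pick up the blue jar from the ledge, set it down on the upper part of the tray and let go, and slide it down between the white and the green jar, nudging them apart, until all three stand in one row against the back stop; be gentle with the jars, topple nothing and leave the other things on the ledge where they are.

Things in the scene. Friction and masses are not known exactly. Their poses are not given: they have to be found in the camera images.
- tray: fixed metal tray on legs, sloping down away from the robot by 0.175 rad. Origin: on its floor at the inner face of the back stop, mid-width, 30 mm above the ledge; x points down the slope to the stop, y along the stop (left), z square to the floor. Floor x -220 (open end, no lip) to 0, y -100 to 100 mm; side walls 22 mm, back stop 30 mm high. A jar against the stop has x = -27 mm
- tray_load (a point): point on the tray floor's upper part, mid-width, 135 mm up the slope from the back stop (tray x = -135 mm): a free spot for setting a jar down once the green jar is home. Jars stand still where put on the slope; they slide with a push of 1 to 3 N, 3 to 15 N while squeezing between others
- jar_blue: blue glazed jar to be loaded, upright on the ledge right of the tray: 54 mm diameter, 42 mm high, its cork stopper 34 mm in diameter and 26 mm higher (68 mm in all), about 200 g; slippery glaze (friction 0.3), rough cork. Origin: centre of underside, z up its axis. Grip the cork from above, with the fingertips staying above the pot's shoulder (42 mm)
- jar_white: white glazed jar, starts in the tray against the back stop, right of the middle (tray y about -45 mm): 54 mm diameter, 42 mm high, its cork stopper 34 mm in diameter and 26 mm higher (68 mm in all), about 200 g; slippery glaze (friction 0.3), rough cork. Origin: centre of underside, z up its axis. It leans with the tray
- jar_green: green glazed jar, starts 65 to 95 mm short of the stop in the tray, left of the middle (y about 45 mm): 54 mm diameter, 42 mm high, its cork stopper 34 mm in diameter and 26 mm higher (68 mm in all), about 200 g; slippery glaze (friction 0.3), rough cork. Origin: centre of underside, z up its axis. Once home it leaves a gap to the white jar of 26 to 46 mm, less than a jar; there is room at the row's ends
- mortar: bystander: small brass cup (mortar), 72 mm across the rim, 55 mm high, on the ledge near the blue jar. Origin: centre of underside
- salt_tin: bystander: metal tin 60 x 45 x 62 mm with a copper lid, on the ledge near the blue jar. Origin: centre of underside
- steamer_low: bystander: lower aluminium steamer tier, 180 mm diameter (216 mm over its handles), 65 mm high, left of the tray. Origin: centre of underside
- steamer_top: bystander: upper steamer tier with lid, same diameter, 103 mm high with its knob, stacked on the lower one (168 mm in all). Origin: centre of underside
- ladle: bystander: steel ladle 320 mm long lying behind the tray, up to 40 mm high. Origin: on its underside near the middle
- paddle: bystander: olive-wood stirring paddle 255 mm long, 45 mm wide, 10 mm thick, lying behind and left of the tray by the folded splash flap. Origin: on its underside near the middle

How it is judged:
By the outcome, as a careful person would: the job done as asked, in the order asked, and still so for the second after the job is handed in, with the robot touching nothing.
It also fails if it takes over 64 s, if anything falls off the work surface, if the arm or the gripper's body presses on something with over 40 N, if the wrist force passes 120 N, or if a joint passes its speed limit or range.

## Working session

There is one attempt and no reset: what is moved stays moved. The work goes in short steps, Python scripts to look and compute and a tool call to move; the robot and the scene stay as the last step left them, time stands still between calls to the robot, and variables do not carry over. Pictures are saved under pics/ and viewed, and the job is handed in when it is done.

Besides the shell and the picture viewer there is one more tool, called by a JSON object that holds its "name" and its "arguments". step_arm: Moves the arm, as the interface text tells. Its arguments: {"type":"object","properties":{"commands":{"type":"array"}},"required":["commands"]}

```bash
mkdir -p pics
cat > h.py <<'E'
import numpy as np, cv2
from station import bot
def cam(name):
    p=bot.camera_params(name); R=cv2.Rodrigues(np.array(p['rvec'],float))[0]; t=np.array(p['tvec'],float).reshape(3)
    f=192/np.tan(np.radians(p['vfov'])/2); return dict(R=R,t=t,f=f,cx=p['cx'],cy=p['cy'],C=-R.T@t,fe=name=='wrist')
def proj(c,P):
    q=c['R']@np.asarray(P,float)+c['t']
    if c['fe']:
        r=np.hypot(q[0],q[1]); th=np.arctan2(r,q[2]); s=c['f']*th/max(r,1e-9)
        return np.array([c['cx']+s*q[0],c['cy']+s*q[1]])
    return np.array([c['cx']+c['f']*q[0]/q[2],c['cy']+c['f']*q[1]/q[2]])
def ray(c,u,v):
    a=np.array([u-c['cx'],v-c['cy']])/c['f']
    if c['fe']:
        th=np.hypot(*a); d=np.array([*(a/max(th,1e-9)*np.sin(th)),np.cos(th)])
    else: d=np.array([*a,1.])
    d=c['R'].T@d; return d/np.linalg.norm(d)
def onplane(c,u,v,z):
    d=ray(c,u,v); return c['C']+d*(z-c['C'][2])/d[2]
def tri(c1,p1,c2,p2):
    d1,d2=ray(c1,*p1),ray(c2,*p2)
    s=np.linalg.lstsq(np.c_[d1,-d2],c2['C']-c1['C'],rcond=None)[0]
    a,b=c1['C']+d1*s[0],c2['C']+d2*s[1]; return (a+b)/2,np.linalg.norm(a-b)
E
python3 - <<'E'
from h import *
np.set_printoptions(precision=3,suppress=True)
s=bot.read_state();print(s)
for n in ['scene','side','wrist']:
    p=cam(n);print(n,p['C'],p['R'][2],p['f'],p['cx'],p['cy']); cv2.imwrite(f'pics/{n}0.png',bot.camera(n))
E
```

```text
{'time': 0.0, 'joints': array([-6.196, 27.376,  1.278, 89.179, -0.659, 63.557, -4.762]), 'qvel': array([ 0.103,  0.005,  0.045,  0.017,  0.091,  0.11 , -0.027]), 'joint_torque': array([ -0.001, -59.644,   1.608, -28.119,   0.012,   0.009,   0.   ]), 'tcp_pos': array([0.674, 0.   , 0.252]), 'eef_rot': array([[ 1.   , -0.002, -0.   ],
       [ 0.   , -0.   ,  1.   ],
       [-0.002, -1.   , -0.   ]]), 'wrist_force': array([-0.034,  0.275, -0.12 ]), 'moment': array([-0.068,  0.021, -0.062]), 'grip_width': 0.08526988295904521}
scene [ 1.276 -0.209  0.977] [-0.585  0.183 -0.79 ] 376.08465907068427 257.008294992693 185.46023481592314
side [0.588 0.691 0.646] [ 0.009 -0.769 -0.639] 365.99909137392905 256.0968093482553 188.8324916886986
wrist [0.675 0.077 0.374] [-0.001 -0.302 -0.953] 297.3186396354542 253.77127438942298 191.33761384300118
```

```bash
ls pics
```

```text
scene0.png
side0.png
wrist0.png
```

View pics/scene0.png

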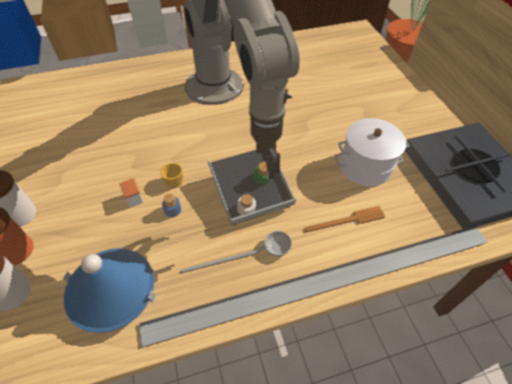

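View pics/side0.png

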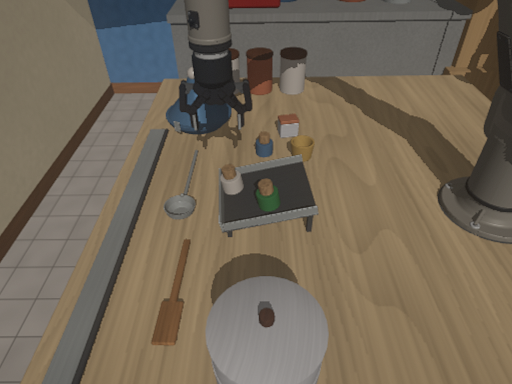

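View pics/wrist0.png

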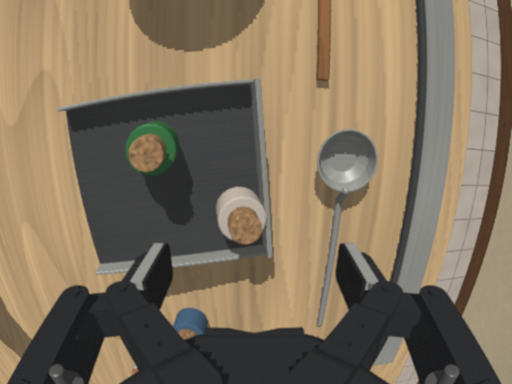

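Run:
```python
import cv2,numpy as np
w=cv2.imread('pics/wrist0.png');s=cv2.imread('pics/side0.png');c=cv2.imread('pics/scene0.png')
cv2.imwrite('pics/wz.png',cv2.resize(w[70:350,50:300],None,fx=2.1,fy=2.1,interpolation=cv2.INTER_CUBIC))
cv2.imwrite('pics/sz.png',cv2.resize(s[110:250,200:340],None,fx=4.2,fy=4.2,interpolation=cv2.INTER_CUBIC))
cv2.imwrite('pics/cz.png',cv2.resize(c[130:250,110:310],None,fx=4,fy=4,interpolation=cv2.INTER_CUBIC))
```

```text
(no output)
```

View pics/wz.png

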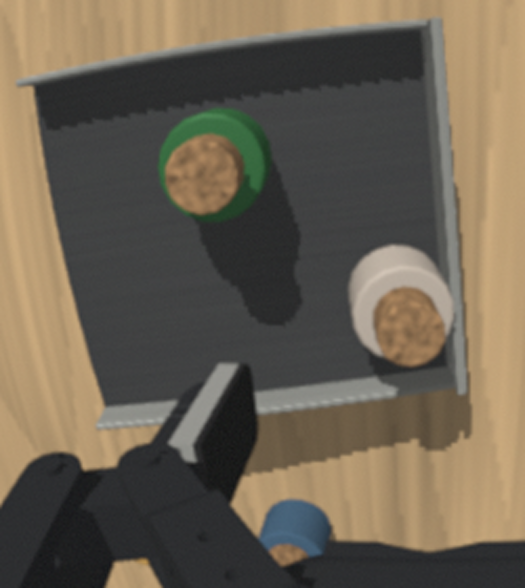

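View pics/sz.png

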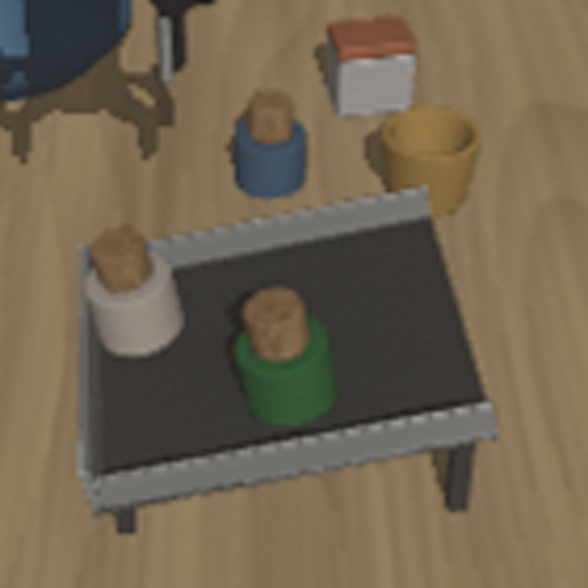

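View pics/cz.png

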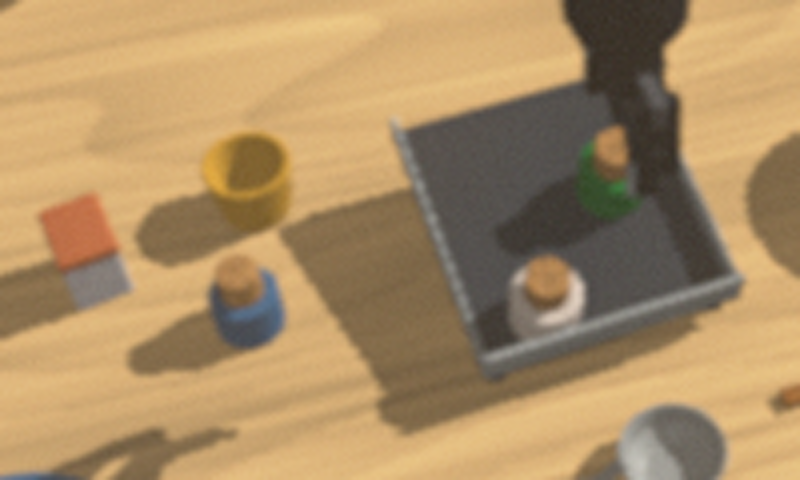

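```bash
cat > fit.py <<'E'
from h import *
from scipy.optimize import least_squares
np.set_printoptions(precision=4,suppress=True)
W,S,C=cam('wrist'),cam('side'),cam('scene')
wz=lambda x,y:(x/2.1+50,y/2.1+70)
sz=lambda x,y:(x/4.2+200,y/4.2+110)
cz=lambda x,y:(x/4+110,y/4+130)
t=3;
obs=[(W,wz(441,19),(t,100+t,30)),(W,wz(466,391),(t,-100-t,30)),(W,wz(18,83),(-220,100+t,22)),(W,wz(98,426),(-220,-100-t,22)),(W,wz(105,407),(-220,-100,0)),
(S,sz(85,250),(t,-100-t,30)),(S,sz(493,405),(-220,100+t,22)),(S,sz(428,188),(-220,-100-t,22)),(S,sz(433,222),(-220,-100,0)),(S,sz(84,475),(t,100+t,30)),
(C,cz(395,123),(-220,-100-t,22)),(C,cz(487,358),(t,-100-t,30)),(C,cz(740,280),(t,100+t,30))]
a=.175
def T(p):
    c,s=np.cos(p[2]),np.sin(p[2])
    ca,sa=np.cos(a),np.sin(a)
    R=np.array([[c,-s,0],[s,c,0],[0,0,1]])@np.array([[ca,0,sa],[0,1,0],[-sa,0,ca]])
    return R,np.array([p[0],p[1],.03])
def res(p):
    R,o=T(p); return np.concatenate([proj(c,o+R@np.array(q)/1000)-px for c,px,q in obs])
r=least_squares(res,[.75,0,0],loss='soft_l1');print(r.x,np.degrees(r.x[2]))
print(r.fun.reshape(-1,2))
R,o=T(r.x);np.savez('tray.npz',R=R,o=o,p=r.x)
def show(n,X,e):
    print(n,'world',X,'gap mm',e*1000,'tray',R.T@(X-o)*1000)
show('green WS',*tri(W,wz(203,176),S,sz(274,302)))
show('green CS',*tri(C,cz(612,145),S,sz(274,302)))
show('white WS',*tri(W,wz(411,328),S,sz(119,240)))
show('white WC',*tri(W,wz(411,328),C,cz(548,272)))
show('blue SC',*tri(S,sz(271,103),C,cz(240,272)))
E
python3 fit.py
```

```text
[ 0.68   -0.0034  0.075 ] 4.29607054116673
[[-0.721  -0.5208]
 [-0.8345  0.1092]
 [-0.3355 -1.9227]
 [-0.2913  0.5021]
 [ 0.342  -0.9818]
 [-1.0082 -1.8489]
 [-0.7325 -1.1338]
 [-0.8773 -1.1294]
 [-0.9862 -2.0401]
 [-0.8832 -1.6443]
 [-1.0768 -0.9322]
 [-0.8477  0.9932]
 [ 0.8142 -0.4598]]
green WS world [0.5755 0.0311 0.1164] gap mm 2.352045735724264 tray [-115.1616   42.1973   67.4183]
green CS world [0.574  0.0297 0.1165] gap mm 1.3262241726099924 tray [-116.8134   40.8601   67.2384]
white WS world [ 0.6659 -0.0446  0.1049] gap mm 2.0518356445530315 tray [-29.9549 -40.0458  70.7511]
white WC world [ 0.6657 -0.0461  0.1042] gap mm 3.564768506190807 tray [-30.1384 -41.5834  70.0159]
blue SC world [ 0.5708 -0.2603  0.0664] gap mm 0.4196556559611523 tray [-132.5564 -248.0154   13.519 ]
```

```bash
cat >> fit.py <<'E'
show('mortar',*tri(S,sz(430,132),C,cz(247,162)))
show('tin',*tri(S,sz(371,36),C,cz(80,230)))
print(onplane(S,*sz(430,132),.055),onplane(C,*cz(247,162),.055))
print(onplane(S,*sz(371,36),.062),onplane(C,*cz(80,230),.062))
print('tip',bot.tip_extent)
def tw(*m): return o+R@np.array(m)/1000
print('behind green', tw(-115-24-26,42,15), 'x dir',R[:,0],'z',R[:,2])
E
python3 fit.py | tail -12
```

```text
[ 0.8142 -0.4598]]
green WS world [0.5755 0.0311 0.1164] gap mm 2.352045735724264 tray [-115.1616   42.1973   67.4183]
green CS world [0.574  0.0297 0.1165] gap mm 1.3262241726099924 tray [-116.8134   40.8601   67.2384]
white WS world [ 0.6659 -0.0446  0.1049] gap mm 2.0518356445530315 tray [-29.9549 -40.0458  70.7511]
white WC world [ 0.6657 -0.0461  0.1042] gap mm 3.564768506190807 tray [-30.1384 -41.5834  70.0159]
blue SC world [ 0.5708 -0.2603  0.0664] gap mm 0.4196556559611523 tray [-132.5564 -248.0154   13.519 ]
mortar world [ 0.4574 -0.238   0.0555] gap mm 2.293830573315852 tray [-240.3354 -217.3086  -16.6317]
tin world [ 0.4905 -0.3716  0.0584] gap mm 1.5247489630819726 tray [-218.2425 -353.0144   -9.7717]
[ 0.4583 -0.2372  0.055 ] [ 0.4556 -0.2384  0.055 ]
[ 0.4917 -0.3639  0.062 ] [ 0.4926 -0.3713  0.062 ]
tip 0.022
behind green [0.5175 0.0266 0.0735] x dir [ 0.982   0.0738 -0.1741] z [0.1736 0.013  0.9847]
```

{"name": "step_arm", "arguments": {"commands": [-2.9, 0, 0.43, 0, 0, 0, 0.3, -2.9, 0, 0.43, 0, 0, 0, 0.3, -2.9, 0, 0.43, 0, 0, 0, 0.3, -2.9, 0, 0.43, 0, 0, 0, 0.3, -2.9, 0, 0.43, 0, 0, 0, 0.3, -2.9, 0, 0.43, 0, 0, 0, 0.3]}}

```text
time: 0.65
tcp_pos: [0.4993, 0.0259, 0.253]
eef_rot: [[1.0, -0.001, 0.0], [-0.0, -0.0, 1.0], [-0.001, -1.0, -0.0]]
wrist_force: [-0.3, 0.1, 0.1]
grip_width: 0.0298
```

{"name": "step_arm", "arguments": {"commands": [0, 0, 0, 0, 7.14, 0, 0.3, 0, 0, 0, 0, 7.14, 0, 0.3, 0, 0, 0, 0, 7.14, 0, 0.3, 0, 0, 0, 0, 7.14, 0, 0.3, 0, 0, 0, 0, 7.14, 0, 0.3, 0, 0, 0, 0, 7.14, 0, 0.3, 0, 0, 0, 0, 7.14, 0, 0.3, 0, 0, 0, 0, 7.14, 0, 0.3, 0, 0, 0, 0, 7.14, 0, 0.3, 0, 0, 0, 0, 7.14, 0, 0.3, 0, 0, 0, 0, 7.14, 0, 0.3, 0, 0, 0, 0, 7.14, 0, 0.3]}}

```text
time: 1.65
tcp_pos: [0.5008, 0.0258, 0.2531]
eef_rot: [[0.069, -0.0, 0.998], [-0.998, -0.0, 0.069], [0.0, -1.0, -0.0]]
wrist_force: [0.5, -0.3, 0.2]
grip_width: 0.0299
```

```bash
cat > st.py <<'E'
from h import *
import sys
np.set_printoptions(precision=4,suppress=True)
s=bot.read_state(); d=np.load('tray.npz');R,o=d['R'],d['o']
p=s['tcp_pos'];E=s['eef_rot'];tip=p+E[:,1]*.022
print('t',s['time'],'tcp',p,'width',s['grip_width'],'F',s['wrist_force'],'joints',s['joints']);print(E);print('tip tray',R.T@(tip-o)*1000)
if len(sys.argv)>3:
    g=np.array([float(v) for v in sys.argv[1:4]])  # tip target in tray mm
    print('shift tool cm',E.T@(o+R@g/1000-tip)*100)
E
python3 st.py -165 42 15
python3 - <<'E'
from h import *
cv2.imwrite('pics/wrist1.png',bot.camera('wrist'))
E
```

```text
t 1.65 tcp [0.5008 0.0258 0.2531] width 0.029854856978769526 F [ 0.5312 -0.3144  0.2266] joints [-18.679   10.8493   9.8258 113.007   -2.2137  56.342  -93.8344]
[[ 0.0691 -0.0004  0.9976]
 [-0.9976 -0.      0.0691]
 [ 0.     -1.     -0.0004]]
tip tray [-208.8958   42.4622  167.3192]
shift tool cm [ 0.0364 15.7629  1.6771]
```

View pics/wrist1.png

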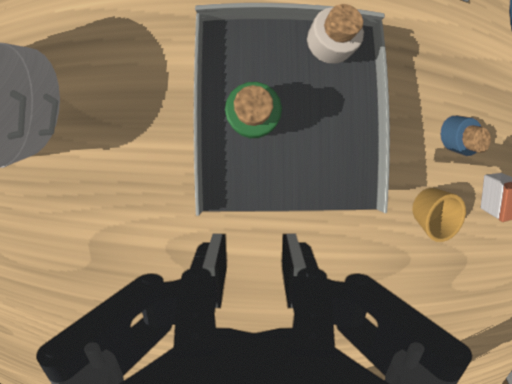

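```bash
cat > tp.py <<'E'
from h import *
d=np.load('tray.npz');R,o=d['R'],d['o']
def ont(c,u,v,z):
    D=R.T@ray(c,u,v);P=R.T@(c['C']-o)*1000
    return P+D*(z-P[2])/D[2]
E
python3 - <<'E'
from tp import *
np.set_printoptions(precision=1,suppress=True)
W=cam('wrist')
for n,u,v,z in [('green',253,104,68),('white',344,22,68),('openR wall top',386,213,22),('openL',198,214,22),('backL',198,9,30),('backR',384,14,30)]: print(n,ont(W,u,v,z))
d=ray(W,476,140)
print(onplane(W,481,139,.068))
E
```

```text
green [-115.9   42.    68. ]
white [-34.4 -43.   68. ]
openR wall top [-222.9 -103.1   22. ]
openL [-220.2  100.8   22. ]
backL [-1.6 98.7 30. ]
backR [   1.1 -104.9   30. ]
[ 0.6 -0.3  0.1]
```

{"name": "step_arm", "arguments": {"commands": [0, 3.3, 0.2, 0, 0, 0, 0.3, 0, 3.3, 0.2, 0, 0, 0, 0.3, 0, 3.3, 0.2, 0, 0, 0, 0.3, 0, 2.2, 0.2, 0, 0, 0, 0.3, 0, 1.8, 0.2, 0, 0, 0, 0.3, 0, 1.8, 0.2, 0, 0, 0, 0.3, 0, 0, 0, 0, 0, 0, 0.3]}}

```text
time: 2.28
tcp_pos: [0.511, 0.0266, 0.0932]
eef_rot: [[0.078, -0.006, 0.997], [-0.997, -0.001, 0.078], [0.001, -1.0, -0.006]]
wrist_force: [-0.5, 0.9, 0.7]
grip_width: 0.0296
```

```bash
python3 st.py -150 42 15
python3 - <<'E'
from h import *
cv2.imwrite('pics/wrist2.png',bot.camera('wrist'))
cv2.imwrite('pics/side2.png',cv2.resize(bot.camera('side')[60:260,170:370],None,fx=3,fy=3))
E
```

```text
t 2.2833 tcp [0.511  0.0266 0.0932] width 0.02959907513113805 F [-0.5113  0.8576  0.7011] joints [-16.4316  25.1303   7.9713 118.9955  -5.6663  36.5449 -90.1419]
[[ 0.0783 -0.0055  0.9969]
 [-0.9969 -0.001   0.0782]
 [ 0.0006 -1.     -0.0056]]
tip tray [-171.0896   42.4789   11.6247]
shift tool cm [0.055  0.0229 2.1355]
```

View pics/wrist2.png

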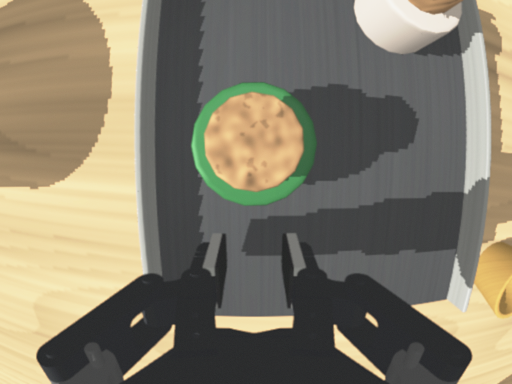

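View pics/side2.png

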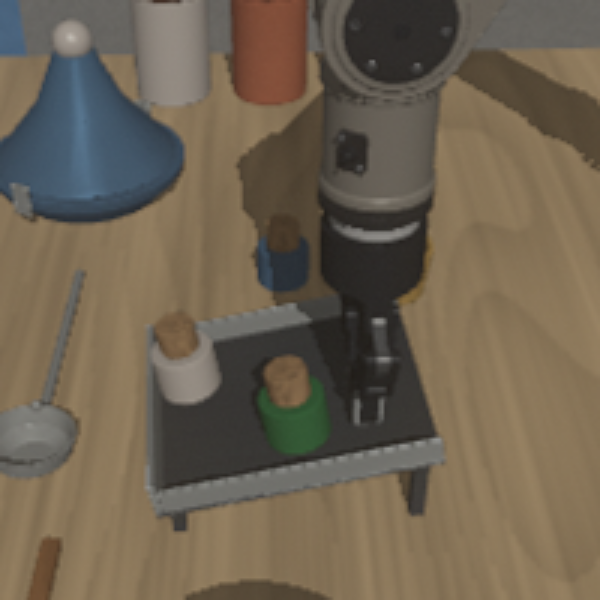

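{"name": "step_arm", "arguments": {"commands": [0, -0.03, 0.4, 0, 0, 0, 0.3, 0, -0.03, 0.4, 0, 0, 0, 0.3, 0, -0.03, 0.4, 0, 0, 0, 0.3, 0, 0.07, 0.4, 0, 0, 0, 0.3, 0, 0.07, 0.4, 0, 0, 0, 0.3, 0, 0.07, 0.4, 0, 0, 0, 0.3, 0, 0.07, 0.4, 0, 0, 0, 0.3, 0, 0.07, 0.4, 0, 0, 0, 0.3, 0, 0.07, 0.4, 0, 0, 0, 0.3, 0, 0.07, 0.4, 0, 0, 0, 0.3, 0, 0.07, 0.4, 0, 0, 0, 0.3, 0, 0.07, 0.4, 0, 0, 0, 0.3]}}

```text
time: 3.38
tcp_pos: [0.5612, 0.0303, 0.0908]
eef_rot: [[0.075, -0.0, 0.997], [-0.997, -0.0, 0.075], [0.0, -1.0, -0.0]]
wrist_force: [-0.6, 0.1, -0.7]
grip_width: 0.0302
```

```bash
python3 st.py -60 42 15
python3 - <<'E'
from h import *
cv2.imwrite('pics/wrist3.png',bot.camera('wrist'))
E
```

```text
t 3.3833 tcp [0.5612 0.0303 0.0908] width 0.030151884032911892 F [-0.5967  0.105  -0.6823] joints [-15.6849  28.9081   7.9816 112.5784  -6.1333  38.9165 -89.5906]
[[ 0.0753 -0.0001  0.9972]
 [-0.9972 -0.      0.0753]
 [ 0.     -1.     -0.0001]]
tip tray [-120.9617   42.4874   17.9819]
shift tool cm [0.0509 1.3543 5.9513]
```

View pics/wrist3.png

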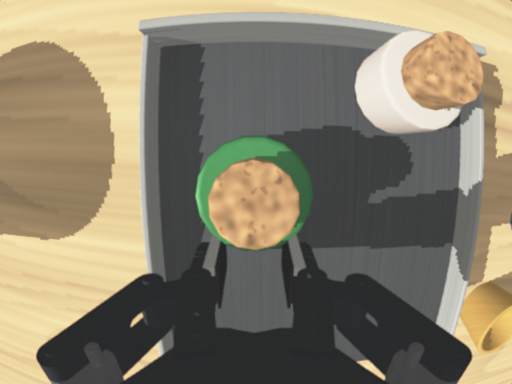

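Run:
```python
from tp import *
W=cam('wrist');print(ont(W,254,203,68),ont(W,440,70,68),ont(W,255,190,42))
```

```text
[-86.75334283  42.28045422  68.        ] [-31.91611425 -34.52599249  68.        ] [-85.36037525  41.81208242  42.        ]
```

{"name": "step_arm", "arguments": {"commands": [0, 0.07, 0.4, 0, 0, 0, 0.3, 0, 0.07, 0.4, 0, 0, 0, 0.3, 0, 0.07, 0.4, 0, 0, 0, 0.3, 0, 0.07, 0.4, 0, 0, 0, 0.3, 0, 0.07, 0.4, 0, 0, 0, 0.3, 0, 0.07, 0.4, 0, 0, 0, 0.3, 0, 0.07, 0.4, 0, 0, 0, 0.3, 0, 0.07, 0.4, 0, 0, 0, 0.3, 0, 0.07, 0.4, 0, 0, 0, 0.3, 0, 0.07, 0.4, 0, 0, 0, 0.3]}}

```text
time: 4.27
tcp_pos: [0.6011, 0.0334, 0.0838]
eef_rot: [[0.075, -0.0, 0.997], [-0.997, 0.0, 0.075], [-0.0, -1.0, -0.0]]
wrist_force: [-0.3, -0.5, -0.3]
grip_width: 0.0297
```

```bash
python3 st.py -60 42 17
python3 - <<'E'
from h import *
cv2.imwrite('pics/wrist4.png',bot.camera('wrist'))
E
```

```text
t 4.2667 tcp [0.6011 0.0334 0.0838] width 0.029702200844672913 F [-0.3057 -0.4799 -0.2839] joints [-15.0796  32.4365   7.9253 107.2221  -6.5027  40.7757 -89.1259]
[[ 0.0753 -0.0001  0.9972]
 [-0.9972  0.      0.0753]
 [-0.     -1.     -0.0001]]
tip tray [-80.3428  42.5237  18.0975]
shift tool cm [0.0532 0.4622 1.9841]
```

View pics/wrist4.png

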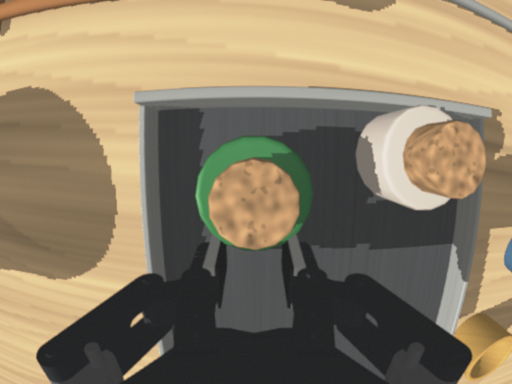

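{"name": "step_arm", "arguments": {"commands": [0, 0.05, 0.3, 0, 0, 0, 0.3, 0, 0.05, 0.3, 0, 0, 0, 0.3, 0, 0.05, 0.3, 0, 0, 0, 0.3, 0, 0.05, 0.3, 0, 0, 0, 0.3, 0, 0.05, 0.3, 0, 0, 0, 0.3, 0, 0.03, 0.15, 0, 0, 0, 0.3]}}

```text
time: 4.82
tcp_pos: [0.6177, 0.0346, 0.0811]
eef_rot: [[0.075, 0.0, 0.997], [-0.997, 0.0, 0.075], [0.0, -1.0, 0.0]]
wrist_force: [0.6, 0.0, -0.9]
grip_width: 0.0298
```

{"name": "step_arm", "arguments": {"commands": [0, 0.02, 0.1, 0, 0, 0, 0.3, 0, 0.02, 0.1, 0, 0, 0, 0.3]}}

```text
time: 4.98
tcp_pos: [0.6192, 0.0347, 0.0806]
eef_rot: [[0.075, -0.0, 0.997], [-0.997, -0.0, 0.075], [0.0, -1.0, -0.0]]
wrist_force: [-0.6, -1.1, 0.9]
grip_width: 0.0301
```

{"name": "step_arm", "arguments": {"commands": [0, 0.02, 0.1, 0, 0, 0, 0.3, 0, 0, 0, 0, 0, 0, 0.3]}}

```text
time: 5.15
tcp_pos: [0.6199, 0.0348, 0.0804]
eef_rot: [[0.075, -0.001, 0.997], [-0.997, -0.0, 0.075], [-0.0, -1.0, -0.001]]
wrist_force: [-1.6, 0.1, 1.3]
grip_width: 0.0301
```

```bash
python3 st.py -60 42 17
python3 - <<'E'
from h import *
cv2.imwrite('pics/wrist5.png',bot.camera('wrist'))
cv2.imwrite('pics/side5.png',cv2.resize(bot.camera('side')[110:260,200:350],None,fx=4,fy=4))
E
```

```text
t 5.15 tcp [0.6199 0.0348 0.0804] width 0.030114687513954033 F [-1.5829  0.1279  1.283 ] joints [-14.8096  34.1185   7.9078 104.5961  -6.6596  41.7805 -88.951 ]
[[ 0.0753 -0.0009  0.9972]
 [-0.9972 -0.      0.0753]
 [-0.     -1.     -0.0009]]
tip tray [-61.2541  42.5511  18.0103]
shift tool cm [0.0552 0.1212 0.106 ]
```

View pics/wrist5.png

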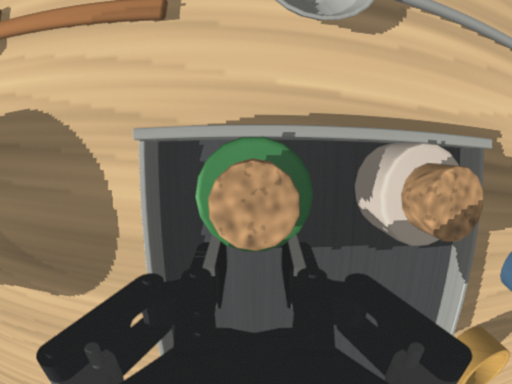

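View pics/side5.png

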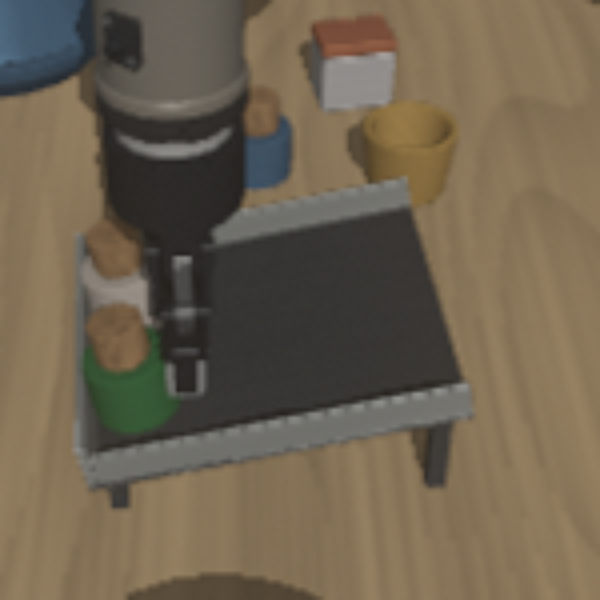

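{"name": "step_arm", "arguments": {"commands": [0, 0.02, 0.1, 0, 0, 0, 0.3, 0, 0, 0, 0, 0, 0, 0.3]}}

```text
time: 5.42
tcp_pos: [0.6203, 0.0348, 0.0801]
eef_rot: [[0.075, -0.002, 0.997], [-0.997, -0.0, 0.075], [-0.0, -1.0, -0.002]]
wrist_force: [-4.2, -0.3, 3.0]
grip_width: 0.0297
```

{"name": "step_arm", "arguments": {"commands": [0, 0.02, 0.1, 0, 0, 0, 0.3, 0, 0, 0, 0, 0, 0, 0.3]}}

```text
time: 5.58
tcp_pos: [0.6206, 0.0348, 0.0798]
eef_rot: [[0.075, -0.004, 0.997], [-0.997, -0.0, 0.075], [-0.0, -1.0, -0.004]]
wrist_force: [-6.8, -1.3, 5.5]
grip_width: 0.0299
```

{"name": "step_arm", "arguments": {"commands": [0, 0.02, 0.1, 0, 0, 0, 0.3, 0, 0, 0, 0, 0, 0, 0.3]}}

```text
time: 5.75
tcp_pos: [0.6207, 0.0348, 0.0795]
eef_rot: [[0.075, -0.005, 0.997], [-0.997, -0.0, 0.075], [-0.0, -1.0, -0.005]]
wrist_force: [-9.0, -0.3, 7.5]
grip_width: 0.0298
```

{"name": "step_arm", "arguments": {"commands": [0, 0, -0.5, 0, 0, 0, 0.3, 0, 0, -1, 0, 0, 0, 0.3, 0, 0, -1.5, 0, 0, 0, 0.3, 0, -2, 0, 0, 0, 0, 0.1, 0, -3.5, 0, 0, 0, 0, -0.3, 0, -3.5, 0, 0, 0, 0, -0.3, 0, -3.5, 0, 0, 0, 0, -0.3]}}

```text
time: 6.33
tcp_pos: [0.5929, 0.0327, 0.2063]
eef_rot: [[0.075, 0.001, 0.997], [-0.997, -0.0, 0.075], [0.0, -1.0, 0.001]]
wrist_force: [2.4, -0.0, -0.5]
grip_width: 0.0556
```

{"name": "step_arm", "arguments": {"commands": [3.5, 0, -0.5, 0, 0, 0, -0.3, 3.5, 0, -0.5, 0, 0, 0, -0.3, 3.5, 0, -0.5, 0, 0, 0, -0.3, 3.5, 0, -0.5, 0, 0, 0, -0.3, 3.5, 0, -0.5, 0, 0, 0, -0.3, 3.5, 0, -0.5, 0, 0, 0, -0.3, 3.5, 0, -0.5, 0, 0, 0, -0.3, 3.5, 0, -0.5, 0, 0, 0, -0.3, 1, 0, 0, 0, 0, 0, -0.3, 0, 0, 0, 0, 0, 0, -0.3]}}

```text
time: 7.17
tcp_pos: [0.574, -0.2643, 0.2052]
eef_rot: [[0.069, 0.001, 0.998], [-0.998, -0.003, 0.069], [0.003, -1.0, 0.001]]
wrist_force: [-0.4, -0.3, -0.1]
grip_width: 0.0553
```

```bash
python3 st.py
python3 - <<'E'
from h import *
from tp import ont
cv2.imwrite('pics/wrist6.png',bot.camera('wrist'))
cv2.imwrite('pics/scene6.png',cv2.resize(bot.camera('scene')[130:250,110:310],None,fx=4,fy=4))
E
```

```text
t 7.1667 tcp [ 0.574  -0.2643  0.2052] width 0.055303042853770204 F [-0.4256 -0.3024 -0.0786] joints [  8.4707  26.2922  14.2362  98.9129  -7.4314  55.6053 -60.5794]
[[ 0.0686  0.0011  0.9976]
 [-0.9976 -0.0028  0.0686]
 [ 0.0029 -1.      0.0009]]
tip tray [-150.0452 -252.339   129.0166]
```

View pics/wrist6.png

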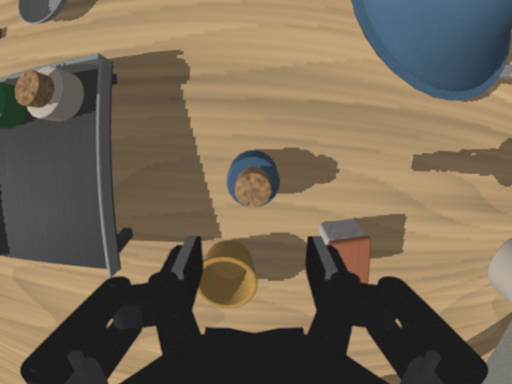

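View pics/scene6.png

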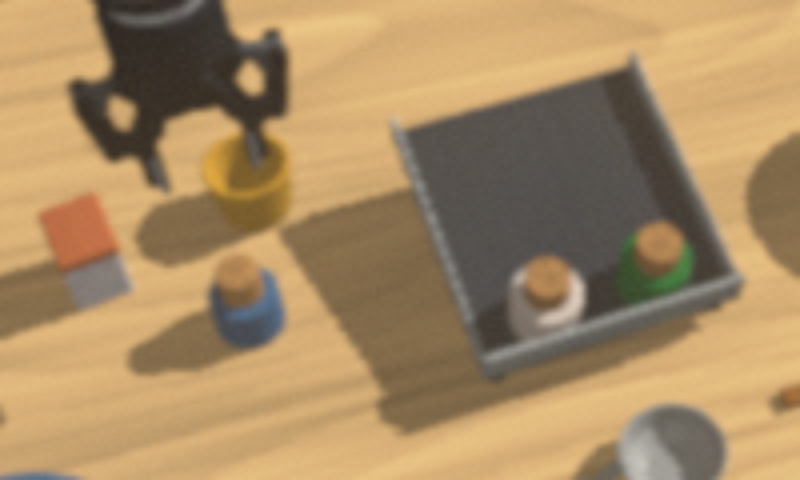

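Run:
```python
from tp import *
np.set_printoptions(precision=4,suppress=True)
W,C,S=cam('wrist'),cam('scene'),cam('side')
B=onplane(W,253.5,188,.068);print(B,onplane(C,240/4+110,270/4+130,.068),tri(W,(253.5,188),C,(170,197.5)))
s=bot.read_state();E=s['eef_rot']
print(E.T@(np.array([B[0],B[1],.069])-s['tcp_pos'])*100)
for n,u,v in [('w',548,270),('g',661,240)]: print(n,ont(C,(u+.5)/4+109.5,(v+.5)/4+129.5,68))
```

```text
[ 0.5746 -0.2588  0.068 ] [ 0.5705 -0.2598  0.068 ] (array([ 0.5772, -0.259 ,  0.0767]), np.float64(0.0006675767432686266))
[ 0.0014 13.5774 -0.0823]
w [-35.5326 -42.249   68.    ]
g [-31.5888  44.2942  68.    ]
```

```bash
python3 st.py
```

```text
t 7.2667 tcp [ 0.5753 -0.2588  0.2048] width 0.05538984168456895 F [0.0196 0.7906 0.443 ] joints [  8.2309  26.2512  13.9728  98.992   -7.4829  55.6395 -60.6489]
[[ 0.075   0.0006  0.9972]
 [-0.9972  0.0005  0.075 ]
 [-0.0005 -1.      0.0007]]
tip tray [-148.2962 -246.9176  128.9237]
```

Run:
```python
from tp import *
np.set_printoptions(precision=4,suppress=True)
W=cam('wrist');im=bot.camera('wrist');W2=cam('wrist')
print(W['C'],W2['C'])
h=cv2.cvtColor(im,cv2.COLOR_BGR2HSV)
m=((h[...,0]>95)&(h[...,0]<125)&(h[...,1]>120)).astype('u1');m[:120]=0;m[240:]=0
cv2.imwrite('pics/w7.png',cv2.resize(im[130:240,200:310],None,fx=5,fy=5))
ys,xs=np.nonzero(m);print('blue',xs.min(),xs.max(),ys.min(),ys.max())
mc=((h[...,0]>5)&(h[...,0]<16)&(h[...,1]>110)).astype('u1')[150:230,220:290]
n,l,st,ce=cv2.connectedComponentsWithStats(mc);i=1+st[1:,4].argmax();print(st[i],ce[i]+[220,150])
```

```text
[ 0.6526 -0.2533  0.326 ] [ 0.6529 -0.252   0.326 ]Traceback (most recent call last):
  File "<stdin>", line 8, in <module>
    return umr_minimum(a, axis, None, out, keepdims, initial, where)
ValueError: zero-size array to reduction operation minimum which has no identity
```

View pics/w7.png

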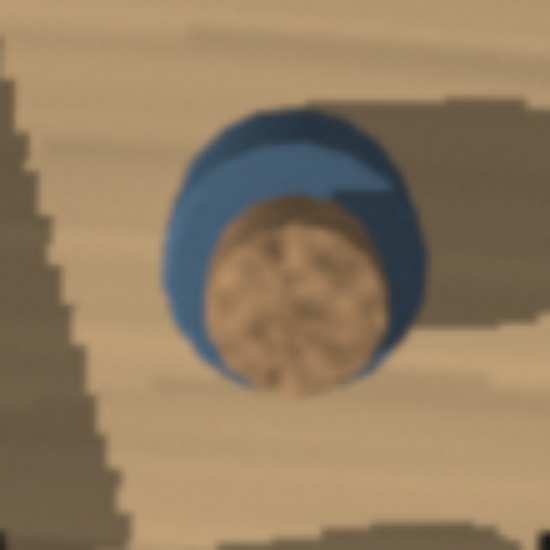

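Run:
```python
from tp import *
np.set_printoptions(precision=4,suppress=True)
W,S,C=cam('wrist'),cam('side'),cam('scene')
W['C']=np.array([.6526,-.2533,.326])
B=onplane(W,259,191.2,.068);print(B)
s=bot.read_state();E=s['eef_rot'];print(s['tcp_pos'],s['time'])
for b in (B,np.array([.5725,-.2600,.068])): print(E.T@(np.array([b[0],b[1],.069])-s['tcp_pos'])*100)
```

```text
[ 0.5719 -0.2641  0.068 ]
[ 0.5756 -0.2576  0.2047] 7.3167
[ 0.6323 13.5712 -0.4248]
[ 0.2285 13.5717 -0.3375]
```

{"name": "step_arm", "arguments": {"commands": [0.25, 2.5, -0.2, 0, 0, 0, -0.3, 0.25, 3, -0.17, 0, 0, 0, -0.3, 0, 3, 0, 0, 0, 0, -0.3, 0, 1.5, 0, 0, 0, 0, -0.3, 0, 0, 0, 0, 0, 0, -0.3, 0, 0, 0, 0, 0, 0, -0.3, 0, 0, 0, 0, 0, 0, -0.3]}}

```text
time: 7.9
tcp_pos: [0.5732, -0.2638, 0.1063]
eef_rot: [[0.077, 0.002, 0.997], [-0.997, -0.0, 0.077], [0.0, -1.0, 0.002]]
wrist_force: [0.1, -0.5, -0.3]
grip_width: 0.0555
```

```bash
python3 - <<'E'
from tp import *
np.set_printoptions(precision=4,suppress=True)
im=bot.camera('wrist');cv2.imwrite('pics/w8.png',im);W=cam('wrist')
im=bot.camera('scene');cv2.imwrite('pics/c8.png',cv2.resize(im[130:250,110:310],None,fx=4,fy=4))
im=bot.camera('side');cv2.imwrite('pics/s8.png',cv2.resize(im[90:190,200:350],None,fx=5,fy=5))
E
python3 st.py
```

```text
t 8.05 tcp [ 0.573  -0.2647  0.1066] width 0.05538881990364414 F [ 0.2493 -0.8409  0.0115] joints [ 10.0944  33.0345  12.3527 102.837   -9.5205  44.9675 -58.4065]
[[ 0.0758  0.0028  0.9971]
 [-0.9971 -0.0008  0.0758]
 [ 0.001  -1.      0.0028]]
tip tray [-133.7955 -252.6059   31.7753]
```

View pics/w8.png

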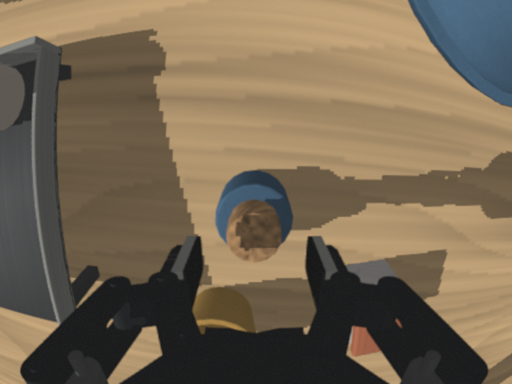

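View pics/c8.png

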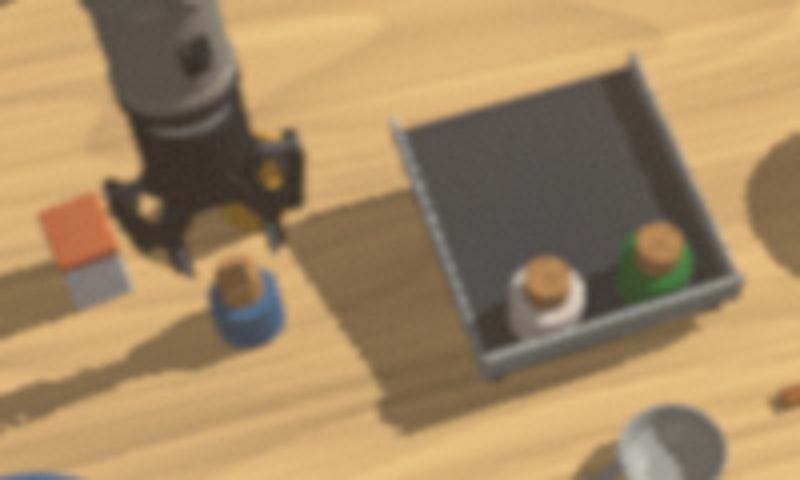

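View pics/s8.png

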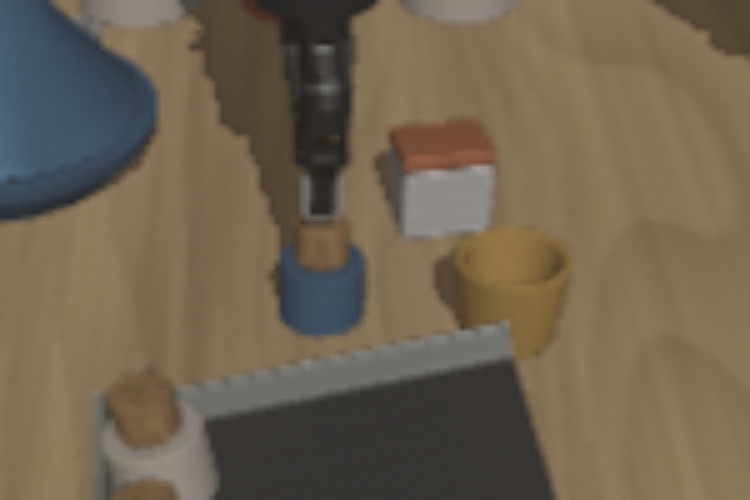

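{"name": "step_arm", "arguments": {"commands": [0, 1.3, 0, 0, 0, 0, -0.3, 0, 1.3, 0, 0, 0, 0, -0.3, 0, 1.1, 0, 0, 0, 0, -0.3, 0, 0, 0, 0, 0, 0, -0.3, 0, 0, 0, 0, 0, 0, 0.3, 0, 0, 0, 0, 0, 0, 0.6, 0, 0, 0, 0, 0, 0, 0.8, 0, 0, 0, 0, 0, 0, 0.8, 0, 0, 0, 0, 0, 0, 0.8]}}

```text
time: 8.8
tcp_pos: [0.5719, -0.2647, 0.0681]
eef_rot: [[0.075, 0.0, 0.997], [-0.997, -0.0, 0.075], [0.0, -1.0, 0.0]]
wrist_force: [1.0, 0.5, -1.6]
grip_width: 0.0322
```

```bash
python3 - <<'E'
from tp import *
im=bot.camera('side');cv2.imwrite('pics/s9.png',cv2.resize(im[90:190,200:350],None,fx=5,fy=5))
E
python3 st.py
```

```text
t 8.85 tcp [ 0.5719 -0.2647  0.0681] width 0.03239083995136558 F [ 0.4628  0.3963 -1.6861] joints [ 10.7524  36.0769  11.5262 103.7492 -10.2985  41.1763 -57.7793]
[[ 0.0754  0.0002  0.9972]
 [-0.9972 -0.      0.0754]
 [ 0.0001 -1.      0.0002]]
tip tray [-128.2282 -252.4825   -6.3678]
```

View pics/s9.png

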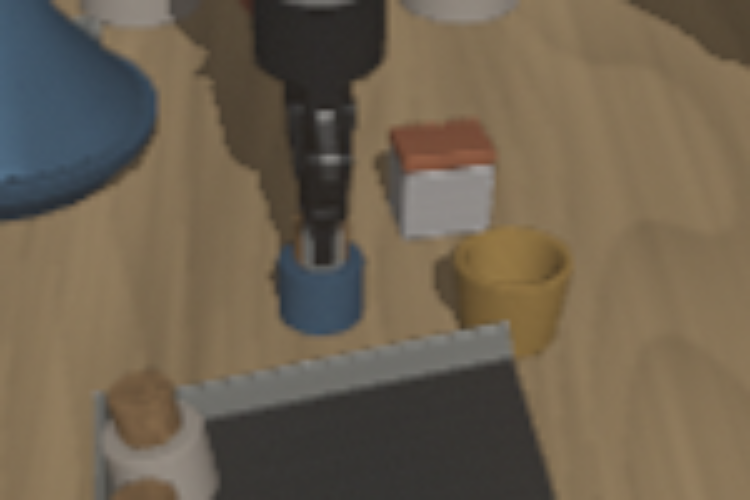

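{"name": "step_arm", "arguments": {"commands": [0, -0.5, 0, 0, 0, 0, 0.8, 0, -1.5, 0, 0, 0, 0, 0.8, 0, -2.5, 0, 0, 0, 0, 0.8, 0, -3, 0, 0, 0, 0, 0.8, 0, -3, 0, 0, 0, 0, 0.8, 0, -3, 0, 0, 0, 0, 0.8, 0, -1.5, 0, -2, 0, 0, 0.8, 0, 0, 0, -4, 0, 0, 0.8, 0, 0, 0, -4, 0, 0, 0.8]}}

```text
time: 9.6
tcp_pos: [0.5721, -0.2655, 0.2209]
eef_rot: [[0.074, -0.172, 0.982], [-0.997, -0.014, 0.073], [0.002, -0.985, -0.172]]
wrist_force: [-0.2, 1.1, -2.9]
grip_width: 0.0316
```

{"name": "step_arm", "arguments": {"commands": [0, 0, 0, 0, 0, 0, 0.8, 0, 0, 0, 0, 0, 0, 0.8]}}

```text
time: 9.77
tcp_pos: [0.5725, -0.2641, 0.2174]
eef_rot: [[0.077, -0.172, 0.982], [-0.997, -0.013, 0.075], [-0.0, -0.985, -0.172]]
wrist_force: [-0.8, 0.3, -2.4]
grip_width: 0.0321
```

```bash
cat > st2.py <<'E'
from st import *
g=np.array([float(v) for v in sys.argv[4:7]])
print('TCP tray',R.T@(p-o)*1000); print('shift for tcp',E.T@(o+R@g/1000-p)*100)
print('rel rot deg',np.degrees(cv2.Rodrigues(E.T@np.c_[-R[:,1],-R[:,2],R[:,0]])[0].ravel()))
E
python3 st2.py 0 0 0 -135 0.5 68
```

```text
t 9.7667 tcp [ 0.5725 -0.2641  0.2174] width 0.0321259777463639 F [-0.7514  0.3206 -2.3925] joints [  6.2734  30.1788  15.8799  91.9034  -4.017   67.9805 -63.093 ]
[[ 0.0765 -0.1719  0.9821]
 [-0.9971 -0.013   0.0754]
 [-0.0002 -0.985  -0.1724]]
tip tray [-157.4439 -251.9175  140.4921]
shift tool cm [-25.1666  14.0751  15.7615]
TCP tray [-157.4813 -251.9167  162.4921]
shift for tcp [-25.2383   9.4522   2.2732]
rel rot deg [-0.0974  0.0934  0.002 ]
```

{"name": "step_arm", "arguments": {"commands": [-1.5, 0, 0.2, 0, 0, 0, 0.8, -3, 0, 0.3, 0, 0, 0, 0.8, -3.4, 0, 0.3, 0, 0, 0, 0.8, -3.4, 0, 0.3, 0, 0, 0, 0.8, -3.4, 0, 0.3, 0, 0, 0, 0.8, -3.4, 0, 0.3, 0, 0, 0, 0.8, -3, 0, 0.3, 0, 0, 0, 0.8, -2.5, 0, 0.27, 0, 0, 0, 0.8, -1.64, 0, 0, 0, 0, 0, 0.8, 0, 2, 0, 0, 0, 0, 0.8, 0, 2, 0, 0, 0, 0, 0.8, 0, 1.5, 0, 0, 0, 0, 0.8]}}

```text
time: 10.77
tcp_pos: [0.5641, -0.0112, 0.1589]
eef_rot: [[0.076, -0.173, 0.982], [-0.997, -0.012, 0.075], [-0.001, -0.985, -0.173]]
wrist_force: [-0.6, 0.3, -1.9]
grip_width: 0.0326
```

{"name": "step_arm", "arguments": {"commands": [0, 1, 0, 0, 0, 0, 0.8, 0, 1, 0, 0, 0, 0, 0.8, 0, 0.5, 0, 0, 0, 0, 0.8, 0, 0.5, 0, 0, 0, 0, 0.8, 0, 0, 0, 0, 0, 0, 0.8, 0, 0, 0, 0, 0, 0, 0.8]}}

```text
time: 11.27
tcp_pos: [0.5608, -0.0125, 0.1306]
eef_rot: [[0.075, -0.172, 0.982], [-0.997, -0.013, 0.074], [-0.0, -0.985, -0.173]]
wrist_force: [-0.2, -0.6, -1.6]
grip_width: 0.0325
```

```bash
python3 st2.py 0 0 0 -135 0.5 68;  python3 - <<'E'
from tp import *
im=bot.camera('side');cv2.imwrite('pics/s10.png',cv2.resize(im[90:240,190:350],None,fx=4.8,fy=4))
cv2.imwrite('pics/w10.png',bot.camera('wrist'))
E
```

```text
t 11.2667 tcp [ 0.5608 -0.0125  0.1306] width 0.03245484435043189 F [-0.1741 -0.5746 -1.612 ] joints [-12.7104  30.0316  10.2663 104.5439  -5.9815  55.967  -85.2529]
[[ 0.0751 -0.1725  0.9821]
 [-0.9972 -0.013   0.074 ]
 [-0.     -0.9849 -0.173 ]]
tip tray [-135.28     -0.1476   56.1886]
shift tool cm [-0.0115  5.6344 13.5215]
TCP tray [-135.3053   -0.1476   78.1886]
shift for tcp [-0.0648  1.0189  0.0294]
rel rot deg [-0.0659  0.0138 -0.0001]
```

View pics/s10.png

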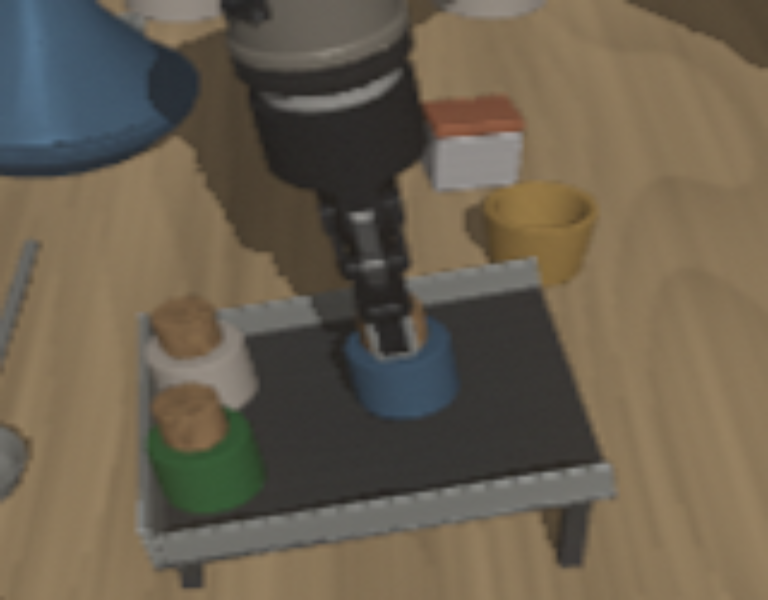

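View pics/w10.png

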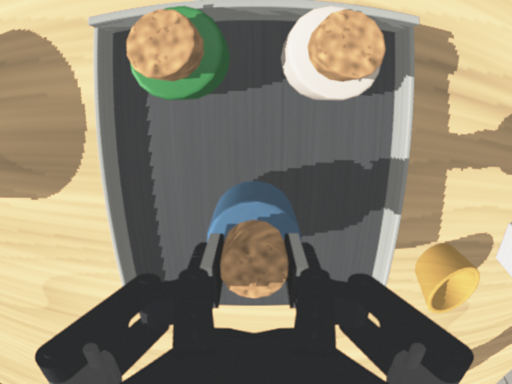

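{"name": "step_arm", "arguments": {"commands": [0, 0.3, 0, 0, 0, 0, 0.8, 0, 0.3, 0, 0, 0, 0, 0.8, 0, 0.15, 0, 0, 0, 0, 0.8, 0, 0, 0, 0, 0, 0, 0.8]}}

```text
time: 11.7
tcp_pos: [0.5588, -0.0126, 0.1224]
eef_rot: [[0.075, -0.174, 0.982], [-0.997, -0.013, 0.074], [0.0, -0.985, -0.174]]
wrist_force: [0.8, 0.6, -0.8]
grip_width: 0.0321
```

{"name": "step_arm", "arguments": {"commands": [0, 0.1, 0, 0, 0, 0, 0.8, 0, 0.1, 0, 0, 0, 0, 0.8, 0, 0, 0, 0, 0, 0, 0.8]}}

```text
time: 11.95
tcp_pos: [0.5587, -0.0125, 0.1207]
eef_rot: [[0.075, -0.173, 0.982], [-0.997, -0.013, 0.074], [-0.0, -0.985, -0.174]]
wrist_force: [0.2, -0.0, -2.0]
grip_width: 0.0322
```

{"name": "step_arm", "arguments": {"commands": [0, 0.08, 0, 0, 0, 0, 0.8, 0, 0, 0, 0, 0, 0, 0.8]}}

```text
time: 12.12
tcp_pos: [0.5586, -0.0126, 0.12]
eef_rot: [[0.075, -0.173, 0.982], [-0.997, -0.013, 0.074], [-0.0, -0.985, -0.174]]
wrist_force: [-0.5, 0.0, -1.6]
grip_width: 0.0321
```

{"name": "step_arm", "arguments": {"commands": [0, 0.08, 0, 0, 0, 0, 0.8, 0, 0, 0, 0, 0, 0, 0.8]}}

```text
time: 12.28
tcp_pos: [0.5589, -0.0125, 0.1199]
eef_rot: [[0.075, -0.172, 0.982], [-0.997, -0.013, 0.074], [-0.0, -0.985, -0.173]]
wrist_force: [-0.6, 0.5, 3.2]
grip_width: 0.0322
```

{"name": "step_arm", "arguments": {"commands": [0, 0.08, 0, 0, 0, 0, 0.8, 0, 0, 0, 0, 0, 0, 0.8]}}

```text
time: 12.45
tcp_pos: [0.559, -0.0125, 0.1198]
eef_rot: [[0.075, -0.172, 0.982], [-0.997, -0.013, 0.074], [-0.0, -0.985, -0.172]]
wrist_force: [-1.7, 0.8, 8.6]
grip_width: 0.032
```

{"name": "step_arm", "arguments": {"commands": [0, -0.1, 0, 0, 0, 0, 0.8, 0, 0, 0, 0, 0, 0, 0.5, 0, 0, 0, 0, 0, 0, 0.1, 0, 0, 0, 0, 0, 0, -0.2, 0, 0, 0, 0, 0, 0, -0.4, 0, 0, 0, 0, 0, 0, -0.4, 0, 0, 0, 0, 0, 0, -0.4]}}

```text
time: 13.03
tcp_pos: [0.5585, -0.0126, 0.1194]
eef_rot: [[0.075, -0.173, 0.982], [-0.997, -0.013, 0.074], [0.0, -0.985, -0.174]]
wrist_force: [-1.2, 0.2, -1.1]
grip_width: 0.06
```

```bash
python3 st2.py -170 0 15 -135 0.5 68;  python3 - <<'E'
from tp import *
im=bot.camera('side');cv2.imwrite('pics/s11.png',cv2.resize(im[90:240,190:350],None,fx=4.8,fy=4))
cv2.imwrite('pics/w11.png',bot.camera('wrist'))
E
```

```text
t 13.0333 tcp [ 0.5585 -0.0126  0.1194] width 0.06000324682929195 F [-1.1979  0.1963 -1.0545] joints [-12.6073  30.7415  10.1151 105.1756  -6.1268  54.682  -85.1324]
[[ 0.0753 -0.1734  0.982 ]
 [-0.9972 -0.0131  0.0741]
 [ 0.     -0.9848 -0.1739]]
tip tray [-135.595    -0.1329   44.8026]
shift tool cm [-0.0147  2.9794 -3.4412]
TCP tray [-135.6003   -0.1309   66.8026]
shift for tcp [-0.0631 -0.1197  0.0601]
rel rot deg [-0.0137  0.0189  0.0053]
```

View pics/s11.png

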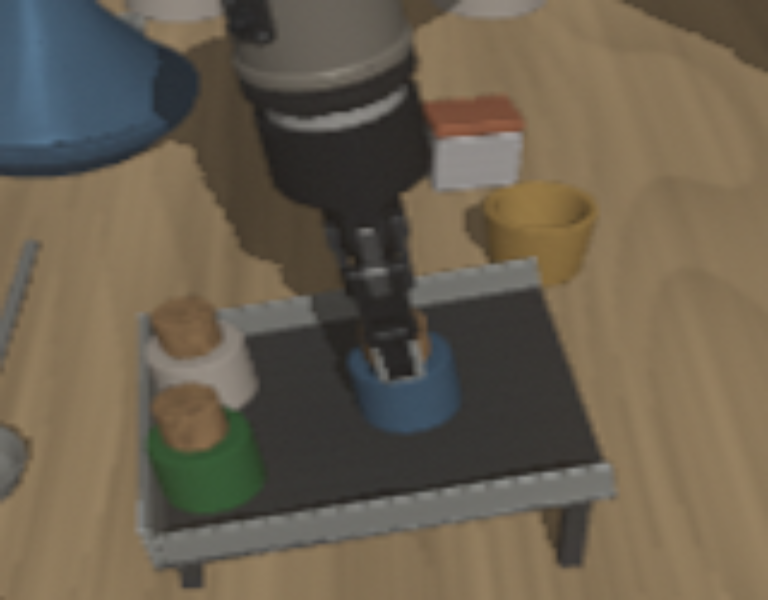

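View pics/w11.png

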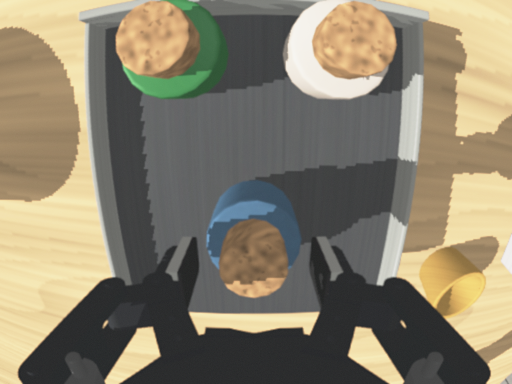

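{"name": "step_arm", "arguments": {"commands": [0, -1, 0, 0, 0, 0, -0.4, 0, -2, 0, 0, 0, 0, -0.4, 0, -3, 0, 0, 0, 0, -0.4, 0, -1, -2, 5, 0, 0, 0.3, 0, 0, -3, 5, 0, 0, 0.3, 0, 0, -1, 0, 0, 0, 0.3, 0, 0, 0, 0, 0, 0, 0.3, 0, 0, 0, 0, 0, 0, 0.3]}}

```text
time: 13.8
tcp_pos: [0.5109, -0.0162, 0.1955]
eef_rot: [[0.075, 0.001, 0.997], [-0.997, 0.0, 0.075], [-0.0, -1.0, 0.001]]
wrist_force: [1.4, 0.8, 1.0]
grip_width: 0.0298
```

```bash
python3 st2.py -190 0 16 -135 0.5 68;  python3 - <<'E'
from tp import *
cv2.imwrite('pics/w12.png',bot.camera('wrist'))
E
```

```text
t 13.8 tcp [ 0.5109 -0.0162  0.1955] width 0.029797429814074704 F [1.3924 0.7533 0.994 ] joints [-14.3213  15.8984  10.8574 115.3128  -3.9487  49.0742 -86.9736]
[[ 0.0752  0.0009  0.9972]
 [-0.9972  0.0005  0.0752]
 [-0.0004 -1.      0.0009]]
tip tray [-191.9678   -0.116   111.8158]
shift tool cm [-0.0079  9.4681 -1.4831]
TCP tray [-195.8181   -0.1253  133.4762]
shift for tcp [-0.0582  7.511   4.842 ]
rel rot deg [-10.0794   0.016   -0.023 ]
```

View pics/w12.png

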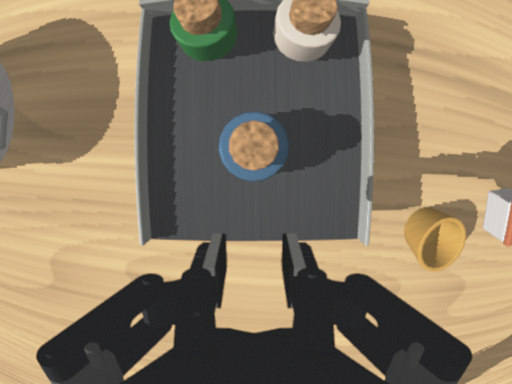

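{"name": "step_arm", "arguments": {"commands": [0, 1.5, -0.5, 0, 0, 0, 0.3, 0, 2.5, -0.5, 0, 0, 0, 0.3, 0, 2.5, -0.48, 0, 0, 0, 0.3, 0, 1.5, 0, 0, 0, 0, 0.3, 0, 1.4, 0, 0, 0, 0, 0.3, 0, 0, 0, 0, 0, 0, 0.3, 0, 0, 0, 0, 0, 0, 0.3]}}

```text
time: 14.43
tcp_pos: [0.4974, -0.0172, 0.1001]
eef_rot: [[0.075, -0.001, 0.997], [-0.997, -0.0, 0.075], [0.0, -1.0, -0.001]]
wrist_force: [0.1, 0.5, 0.1]
grip_width: 0.0298
```

{"name": "step_arm", "arguments": {"commands": [0, 0.07, 0.4, 0, 0, 0, 0.3, 0, 0.07, 0.4, 0, 0, 0, 0.3, 0, 0.07, 0.4, 0, 0, 0, 0.3, 0, 0.07, 0.4, 0, 0, 0, 0.3, 0, 0.07, 0.4, 0, 0, 0, 0.3, 0, 0.07, 0.4, 0, 0, 0, 0.3, 0, 0.07, 0.4, 0, 0, 0, 0.3, 0, 0.07, 0.4, 0, 0, 0, 0.3, 0, 0.07, 0.4, 0, 0, 0, 0.3, 0, 0.07, 0.4, 0, 0, 0, 0.3]}}

```text
time: 15.27
tcp_pos: [0.5367, -0.0142, 0.0934]
eef_rot: [[0.075, -0.0, 0.997], [-0.997, 0.0, 0.075], [-0.0, -1.0, -0.0]]
wrist_force: [-1.0, 0.3, 0.5]
grip_width: 0.0301
```

```bash
python3 st.py -100 0 16;  python3 - <<'E'
from tp import *
cv2.imwrite('pics/w13.png',bot.camera('wrist'))
E
```

```text
t 15.2667 tcp [ 0.5367 -0.0142  0.0934] width 0.030114399769051992 F [-0.9584  0.3022  0.545 ] joints [-12.4043  26.8886   9.1197 115.9416  -6.739   37.6621 -84.5951]
[[ 0.0753 -0.0001  0.9972]
 [-0.9972  0.      0.0753]
 [-0.     -1.     -0.0001]]
tip tray [-148.7365   -0.1008   15.7776]
shift tool cm [-0.0083  0.826   4.8032]
```

View pics/w13.png

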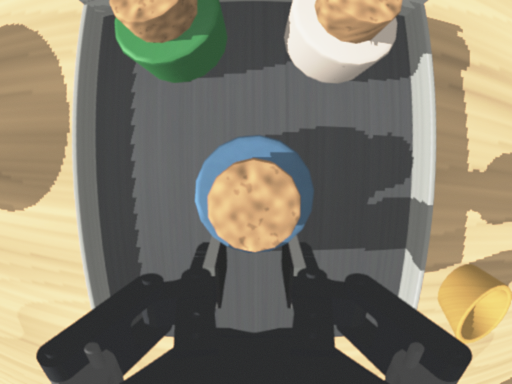

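{"name": "step_arm", "arguments": {"commands": [0, 0.07, 0.4, 0, 0, 0, 0.3, 0, 0.07, 0.4, 0, 0, 0, 0.3, 0, 0.07, 0.4, 0, 0, 0, 0.3, 0, 0.07, 0.4, 0, 0, 0, 0.3, 0, 0.07, 0.4, 0, 0, 0, 0.3, 0, 0.07, 0.4, 0, 0, 0, 0.3, 0, 0.07, 0.4, 0, 0, 0, 0.3, 0, 0.07, 0.4, 0, 0, 0, 0.3, 0, 0.07, 0.4, 0, 0, 0, 0.3, 0, 0.07, 0.4, 0, 0, 0, 0.3, 0, 0.07, 0.4, 0, 0, 0, 0.3]}}

```text
time: 16.23
tcp_pos: [0.5807, -0.0109, 0.0857]
eef_rot: [[0.075, -0.0, 0.997], [-0.997, -0.0, 0.075], [0.0, -1.0, -0.0]]
wrist_force: [0.2, 0.3, -0.2]
grip_width: 0.0298
```

{"name": "step_arm", "arguments": {"commands": [0, 0.035, 0.2, 0, 0, 0, 0.3, 0, 0.035, 0.2, 0, 0, 0, 0.3, 0, 0.035, 0.2, 0, 0, 0, 0.3, 0, 0.035, 0.2, 0, 0, 0, 0.3]}}

```text
time: 16.57
tcp_pos: [0.5884, -0.0103, 0.0844]
eef_rot: [[0.075, -0.0, 0.997], [-0.997, 0.0, 0.075], [-0.0, -1.0, -0.0]]
wrist_force: [-0.8, -0.8, -0.8]
grip_width: 0.0296
```

```bash
python3 st.py -100 0 16;  python3 - <<'E'
from tp import *
cv2.imwrite('pics/w14.png',bot.camera('wrist'))
E
```

```text
t 16.5667 tcp [ 0.5884 -0.0103  0.0844] width 0.02957627379823476 F [-0.7918 -0.7512 -0.7512] joints [-11.9053  31.4531   8.9721 109.1644  -7.288   39.9278 -84.3156]
[[ 0.0753 -0.0001  0.9972]
 [-0.9972  0.      0.0753]
 [-0.     -1.     -0.0001]]
tip tray [-96.1972  -0.0572  15.9246]
shift tool cm [-0.0059 -0.0736 -0.3732]
```

View pics/w14.png

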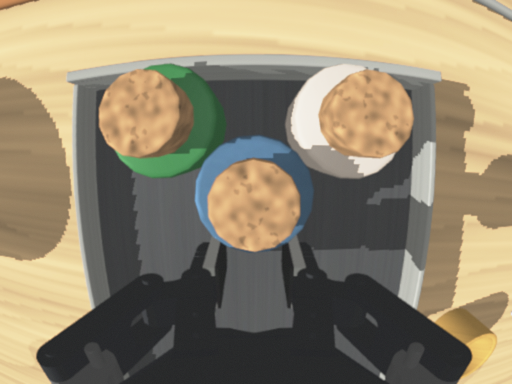

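{"name": "step_arm", "arguments": {"commands": [0, 0.026, 0.15, 0, 0, 0, 0.3, 0, 0.026, 0.15, 0, 0, 0, 0.3, 0, 0.026, 0.15, 0, 0, 0, 0.3, 0, 0.026, 0.15, 0, 0, 0, 0.3, 0, 0.026, 0.15, 0, 0, 0, 0.3, 0, 0.026, 0.15, 0, 0, 0, 0.3]}}

```text
time: 17.12
tcp_pos: [0.597, -0.0096, 0.0828]
eef_rot: [[0.075, -0.001, 0.997], [-0.997, 0.0, 0.075], [-0.0, -1.0, -0.001]]
wrist_force: [-3.0, 0.2, 0.9]
grip_width: 0.0299
```

```bash
python3 st.py -100 0 16;  python3 - <<'E'
from tp import *
cv2.imwrite('pics/w15.png',bot.camera('wrist'))
E
```

```text
t 17.1167 tcp [ 0.597  -0.0096  0.0828] width 0.029907158894790974 F [-3.0425  0.1958  0.9034] joints [-11.8241  32.2402   8.9498 107.9698  -7.3723  40.376  -84.2826]
[[ 0.0754 -0.0006  0.9972]
 [-0.9972  0.0001  0.0754]
 [-0.0001 -1.     -0.0006]]
tip tray [-87.347    0.0033  15.799 ]
shift tool cm [-0.0003 -0.2393 -1.2426]
```

View pics/w15.png

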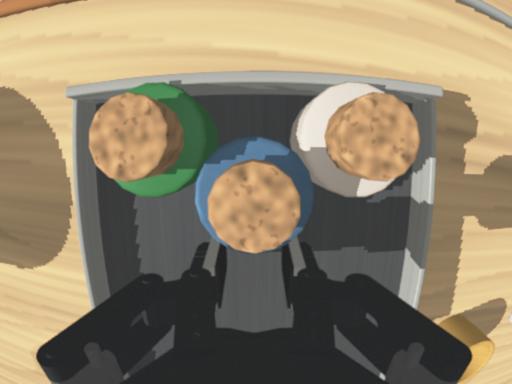

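Spreading evenly with 3 N. I'll continue slowly.

{"name": "step_arm", "arguments": {"commands": [0, 0.02, 0.15, 0, 0, 0, 0.3, 0, 0.02, 0.15, 0, 0, 0, 0.3, 0, 0.02, 0.15, 0, 0, 0, 0.3, 0, 0.02, 0.15, 0, 0, 0, 0.3, 0, 0.02, 0.15, 0, 0, 0, 0.3, 0, 0.02, 0.15, 0, 0, 0, 0.3]}}

```text
time: 17.67
tcp_pos: [0.6065, -0.0089, 0.0816]
eef_rot: [[0.075, 0.0, 0.997], [-0.997, 0.0, 0.075], [-0.0, -1.0, 0.0]]
wrist_force: [-1.7, -0.3, -0.9]
grip_width: 0.0302
```

{"name": "step_arm", "arguments": {"commands": [0, 0.02, 0.15, 0, 0, 0, 0.3, 0, 0.02, 0.15, 0, 0, 0, 0.3, 0, 0.02, 0.15, 0, 0, 0, 0.3, 0, 0.02, 0.15, 0, 0, 0, 0.3]}}

```text
time: 18.0
tcp_pos: [0.6125, -0.0085, 0.0809]
eef_rot: [[0.075, 0.0, 0.997], [-0.997, 0.0, 0.075], [0.0, -1.0, 0.0]]
wrist_force: [-1.1, 0.5, -0.6]
grip_width: 0.0299
```

```bash
python3 st.py -62 0 16;  python3 - <<'E'
from tp import *
cv2.imwrite('pics/w16.png',bot.camera('wrist'))
im=bot.camera('side');cv2.imwrite('pics/s16.png',cv2.resize(im[90:240,190:350],None,fx=4.8,fy=4))
E
```

```text
t 18.0 tcp [ 0.6125 -0.0085  0.0809] width 0.02990227036262519 F [-1.1082  0.4945 -0.5578] joints [-11.7022  33.506    8.9466 105.8761  -7.493   41.1688 -84.2528]
[[ 0.0753  0.0003  0.9972]
 [-0.9972  0.      0.0753]
 [ 0.     -1.      0.0003]]
tip tray [-71.7752  -0.0807  16.6584]
shift tool cm [-0.0077  0.2353  0.9511]
```

View pics/w16.png

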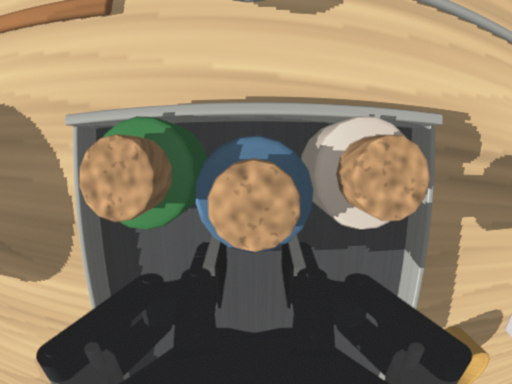

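View pics/s16.png

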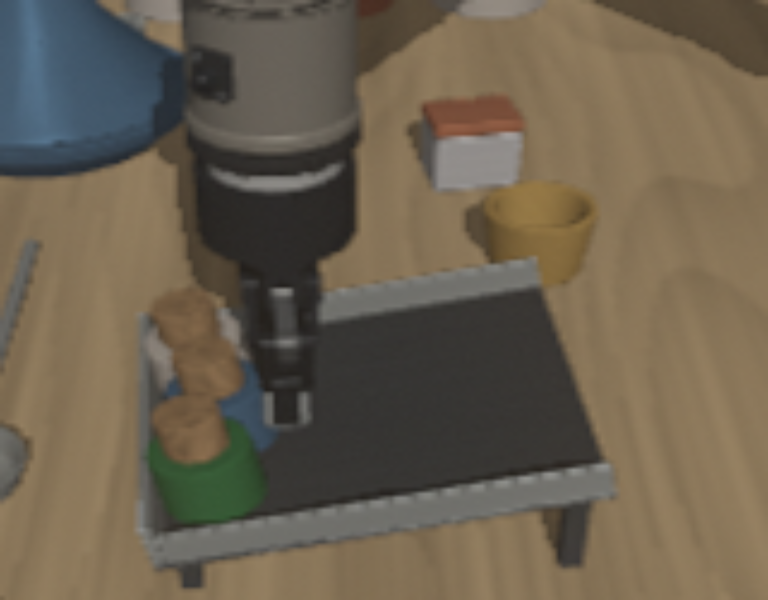

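{"name": "step_arm", "arguments": {"commands": [0, 0.026, 0.15, 0, 0, 0, 0.3, 0, 0.026, 0.15, 0, 0, 0, 0.3, 0, 0.026, 0.15, 0, 0, 0, 0.3, 0, 0.026, 0.15, 0, 0, 0, 0.3, 0, 0.026, 0.15, 0, 0, 0, 0.3]}}

```text
time: 18.52
tcp_pos: [0.6199, -0.0079, 0.0796]
eef_rot: [[0.075, 0.0, 0.997], [-0.997, 0.0, 0.075], [-0.0, -1.0, 0.0]]
wrist_force: [-0.9, -0.3, -0.6]
grip_width: 0.0299
```

{"name": "step_arm", "arguments": {"commands": [0, 0.02, 0.1, 0, 0, 0, 0.3, 0, 0.02, 0.1, 0, 0, 0, 0.3, 0, 0, 0, 0, 0, 0, 0.3]}}

```text
time: 18.77
tcp_pos: [0.622, -0.0078, 0.0792]
eef_rot: [[0.075, 0.0, 0.997], [-0.997, 0.0, 0.075], [0.0, -1.0, 0.0]]
wrist_force: [0.8, 0.3, -0.0]
grip_width: 0.03
```

{"name": "step_arm", "arguments": {"commands": [0, 0.02, 0.1, 0, 0, 0, 0.3, 0, 0, 0, 0, 0, 0, 0.3]}}

```text
time: 18.93
tcp_pos: [0.6227, -0.0077, 0.079]
eef_rot: [[0.075, 0.0, 0.997], [-0.997, 0.0, 0.075], [-0.0, -1.0, 0.0]]
wrist_force: [-1.3, 0.1, 0.1]
grip_width: 0.0298
```

{"name": "step_arm", "arguments": {"commands": [0, 0.02, 0.1, 0, 0, 0, 0.3, 0, 0, 0, 0, 0, 0, 0.3]}}

```text
time: 19.1
tcp_pos: [0.6231, -0.0077, 0.0787]
eef_rot: [[0.075, -0.001, 0.997], [-0.997, -0.0, 0.075], [-0.0, -1.0, -0.001]]
wrist_force: [-3.6, -0.0, 3.2]
grip_width: 0.0299
```

{"name": "step_arm", "arguments": {"commands": [0, 0.01, 0.1, 0, 0, 0, 0.3, 0, 0, 0, 0, 0, 0, 0.3]}}

```text
time: 19.27
tcp_pos: [0.6234, -0.0077, 0.0784]
eef_rot: [[0.075, -0.003, 0.997], [-0.997, -0.0, 0.075], [-0.0, -1.0, -0.003]]
wrist_force: [-5.6, -0.1, 4.3]
grip_width: 0.0302
```

{"name": "step_arm", "arguments": {"commands": [0, 0.01, 0.1, 0, 0, 0, 0.3, 0, 0, 0, 0, 0, 0, 0.3]}}

```text
time: 19.43
tcp_pos: [0.6236, -0.0077, 0.0783]
eef_rot: [[0.075, -0.005, 0.997], [-0.997, -0.0, 0.075], [-0.0, -1.0, -0.004]]
wrist_force: [-7.6, -0.6, 5.4]
grip_width: 0.0301
```

```bash
python3 st.py -62 0 16;  python3 - <<'E'
from tp import *
cv2.imwrite('pics/w17.png',bot.camera('wrist'))
E
```

```text
t 19.4333 tcp [ 0.6236 -0.0077  0.0783] width 0.030059725761634265 F [-7.6117 -0.5661  5.368 ] joints [-11.5861  34.6531   8.9364 104.1296  -7.5992  42.0538 -84.2273]
[[ 0.0751 -0.0045  0.9972]
 [-0.9972 -0.0001  0.0751]
 [-0.0003 -1.     -0.0045]]
tip tray [-60.3736  -0.098   15.9847]
shift tool cm [-0.0098 -0.0291 -0.16  ]
```

View pics/w17.png

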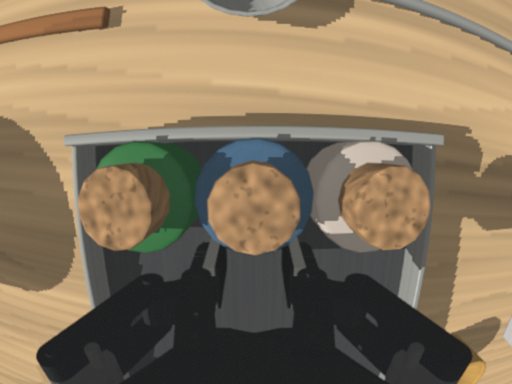

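{"name": "step_arm", "arguments": {"commands": [0, 0, -0.3, 0, 0, 0, 0.3, 0, 0, -0.6, 0, 0, 0, 0.3, 0, -0.5, -1.2, 0, 0, 0, 0.3, 0, -1, -1.5, 0, 0, 0, 0.3, 0, -3, -1.5, 0, 0, 0, 0.3, 0, -3.5, -1, 0, 0, 0, 0.3, 0, -3.5, 0, 0, 0, 0, 0.3, 0, 0, 0, 0, 0, 0, 0.3, 0, 0, 0, 0, 0, 0, 0.3, 0, 0, 0, 0, 0, 0, 0.3]}}

```text
time: 20.32
tcp_pos: [0.5649, -0.0119, 0.1935]
eef_rot: [[0.076, 0.001, 0.997], [-0.997, 0.0, 0.076], [-0.0, -1.0, 0.001]]
wrist_force: [0.6, -0.0, -1.8]
grip_width: 0.0298
```

```bash
python3 st.py -62 0 16;  python3 - <<'E'
from tp import *
W=cam('wrist');w=bot.camera('wrist');cv2.imwrite('pics/w18.png',w)
c=bot.camera('scene');cv2.imwrite('pics/c18.png',cv2.resize(c[130:250,110:310],None,fx=4,fy=4))
c=bot.camera('side');cv2.imwrite('pics/s18.png',cv2.resize(c[90:240,190:350],None,fx=4.8,fy=4))
print(W['C'],cam('wrist')['C'])
E
```

```text
t 20.3167 tcp [ 0.5649 -0.0119  0.1935] width 0.029765596282206336 F [ 0.5924 -0.001  -1.8451] joints [-13.7953  20.9009  10.8787 108.4647  -4.9839  51.0264 -86.1509]
[[ 0.0755  0.001   0.9971]
 [-0.9971  0.0003  0.0755]
 [-0.0002 -1.      0.001 ]]
tip tray [-138.3083    0.1064  119.2299]
shift tool cm [ 0.0164 11.4997  5.7053]
[ 0.64208958 -0.00629255  0.31478626] [ 0.64171048 -0.00635837  0.31317777]
```

View pics/w18.png

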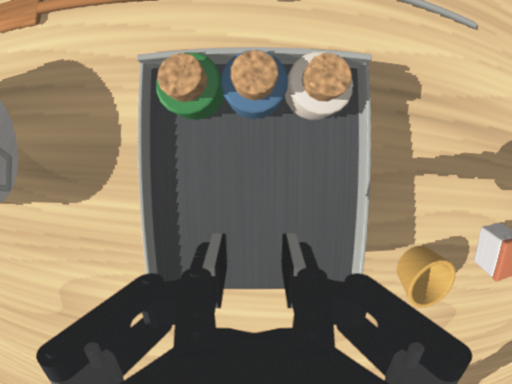

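View pics/c18.png

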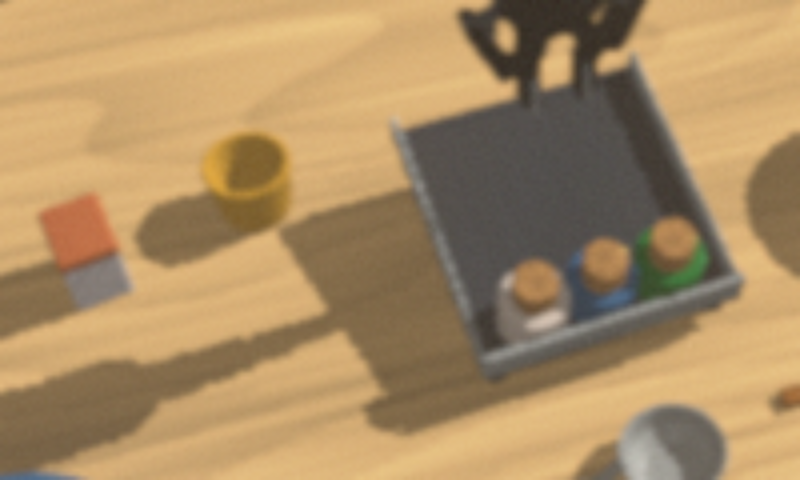

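View pics/s18.png

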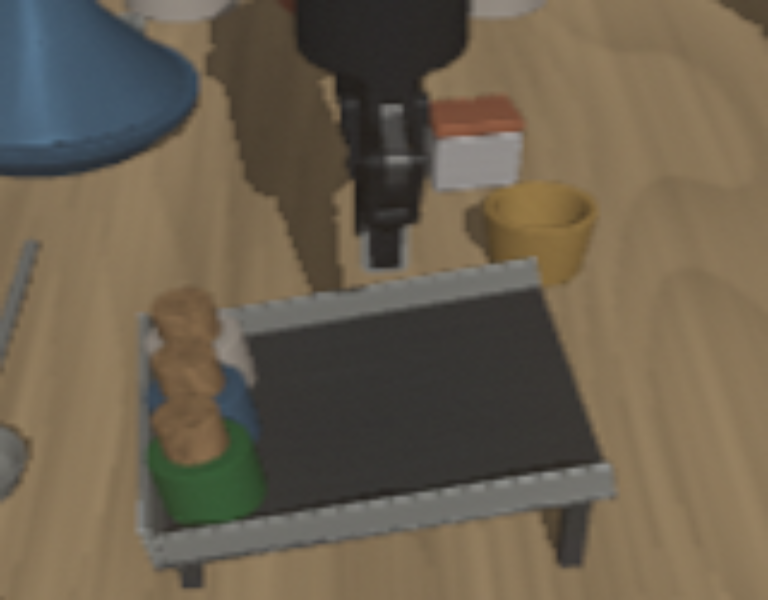

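Run:
```python
from tp import *
np.set_printoptions(precision=1,suppress=True)
S,C=cam('side'),cam('scene')
W=cam('wrist');w=bot.camera('wrist');cv2.imwrite('pics/w19.png',cv2.resize(w[30:140,130:380],None,fx=3.2,fy=3.2))
h=cv2.cvtColor(w,cv2.COLOR_BGR2HSV)
m=((h[...,0]<18)&(h[...,1]>90)).astype('u1');
print(ont(W,182,77,68),ont(W,254,74,68),ont(W,327,77,68))
for n,c,q in [('w',(537,283),(185,305)),('b',(606,263),(188,358)),('g',(674,236),(190,412))]:
    print(n,ont(C,(c[0]+.5)/4+109.5,(c[1]+.5)/4+129.5,68),ont(S,(q[0]+.5)/4.8+189.5,(q[1]+.5)/4+89.5,68))
```

```text
[-33.2  50.5  68. ] [-32.6  -0.3  68. ] [-33.  -51.9  68. ]
w [-28.3 -53.3  68. ] [-30.  -49.4  68. ]
b [-27.2  -0.7  68. ] [-30.6   4.8  68. ]
g [-31.5  54.6  68. ] [-30.6  55.2  68. ]
```

View pics/w19.png

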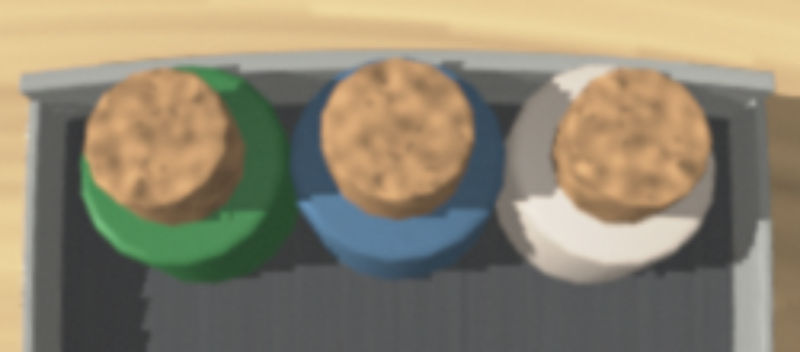

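```bash
python3 -c "
from station import bot
print(bot.sign_off(), bot.read_state()['time'])"
```

```text
the job is handed in; nothing more can be done
the job is handed in; nothing more can be done
```

The white, blue and green jars now stand upright in one row against the back stop, and the job is handed in at about 20 s of the 64 s allowed.

- **Green jar:** I slid it down to the back stop with the part-open fingers behind it. The wrist force rose to about 9–12 N once it met the stop.
- **Blue jar:** I picked it up by the cork and set it down flat at tray x of about -135 mm, then let go. I then pushed it slowly between the other two, which moved apart evenly. The measured force was 3 N or less while squeezing and about 8–9 N against the stop.

**Last checks:**
- In the final wrist view the three cork tops sit within 1 mm of each other along the slope. Their tray y positions are about -52, 0 and 51 mm.
- In the final pictures the mortar, salt tin and ladle look unmoved. The steamer and paddle were only partly in view.
- The gripper is clear of everything.

**Disagreements:**
- The cork-top positions read x of about -27 to -33 mm depending on the camera, against the nominal -27 mm. The white jar already read up to 8 mm short at the start, when it was against the stop, so I take this as a measurement offset. The force rise at the stop supports this for the green and blue jars.
- The scene view alone shows about 4 mm of spread in x between the jars. The wrist and side views do not show it.

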